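# Press the ball master into the sprung ring cradle

### The arm

A 6-joint arm with a two-finger parallel gripper is mounted at the origin on a cart in front of the work surface, level with it; the furniture and walls round the work are solid. World frame = base frame: x ahead of the robot, y to its left, z up, the work surface at z = 0. Lengths are in mm, angles in rad, forces in N, time in s.
With the tool pointing down it reaches from about 325 to 775 mm from the base axis. Payload 9.3 kg.
Tool frame: the origin (TCP) lies midway between the tips of the shut fingers; the grasp point (between the pads) lies 19 mm behind it; z points along the fingers, y is the line along which they close (so a half turn about z gives the same grasp; the last joint's range is limited). The gripper opens to 85 mm and grips with 20 to 120 N. Pads are 22 mm wide; open, the fingers measure 114 mm over their backs; the gripper's body (76 mm by 85 mm) begins 54 mm behind the grasp point. The pads swing forward as they close: fully open they stand 13 mm farther back than shut.
Start: joints at [-1.367, 0.259, 0.021, 1.334, 0, 1.418], TCP at [192.096, -515.36, 231.279] pointing down, gripper open.
Joint ranges: [-3.04, 3.04], [-0.91, 1.82], [-1.04, 1.36], [-1.92, 1.95], [-1.52, 1.45], [-3.14, 3.14]. Speed limits (rad/s): [2.22, 2.22, 2.79, 3.14, 3.14, 3.14].

### API

Orientations are given as a rotation vector (axis times angle).
In Python, from cell import state, camera, camera_info, job_done gives the robot as it stands. The module is installed in compiled form; this text tells all that it offers.
- The arm moves only by the tool drive_tool, never from a script. Its argument "commands" is a list of rows, each an object of numbers: "gripper": the opening, from 0 (shut) to 1 (fully open); "dx", "dy", "dz": the shift along the tool's x, y, z normalised to -1 to 1, where 1 is 50 cm; "roll": the turn about the tool's z normalised to -1 to 1, where 1 is 1.5 rad. A call has 1 to 8 rows; each row is the pose to reach, as a shift and turn from the pose commanded when the call began, along the tool's axes at that moment; what a row does not reach only later rows make up. A row lasts 1/10 s, in which the tool goes at most 50 mm and 8.59 degrees, less where a joint would pass 70% of its speed; a pose out of reach is approached as far as the arm can. A call with a number of a shift or a turn outside -1 to 1 is refused whole. A call with a gripper value outside its range is refused whole. The fingers move at their own pace and stop on an object; "squeeze" is the grip in N (left out, the last holds). Time passes only in rows, so rows that repeat a pose let the fingers close. It gives the time, the measured TCP pose, the force, the opening and the grip force at its end, in the units of the state.
- state(): the state, without advancing time (a new reading comes with each control period).
- camera(name): name is "scene" or "top"; returns (picture, depth): 400x640x3 uint8, red, green, blue; 400x640 float32, mm along the optical axis (not along the pixel's ray), 0 where there is no reading.
- camera_info(name): a dict with "K" (3x3 intrinsics, pixels), "dist_coeffs" ([k1, k2, p1, p2, k3] as OpenCV has them; the pictures are not rectified), "rvec" (rotation vector, rad) and "tvec" (3), from world to camera coordinates, as OpenCV has them. Camera axes: x right, y down, z forward; pixel columns grow to the right and rows downward; lengths in mm; the calibration is good to about 2 mm. A picture is of the moment at which its call begins. camera_info takes no time and is no camera call.
- job_done(): hands the job in; it is judged then, once.
The state is a dict: "clock": time; "joint_pos": joint angles; "qd": joint speeds; "effort": joint torques, N m; "eef_pos": TCP position; "eef_rot": TCP orientation; "ft_force": force on the tool from outside, world axes, zero at the start; "moment": the same for the moment, N m; "opening": finger opening in mm; "finger_force": force on a finger pad.
Only numpy, scipy, OpenCV 4.12 (cv2) and the standard library are available. Lean on these libraries where they do the work, as an engineer would, in place of code of your own. Each camera call takes 0.05 s, during which the arm holds its last target. There are 200 camera calls.

### The job

Take the setting master with the ball-shaped body out of the storage rest by its handle, put its pilot rod down through the sprung ring of the cradle so that the ball sits in the ring, and press it straight down until the ring is fully down against its stop. Finish while still gripping the master and holding the ring fully down, with the master upright. Leave the flat-bodied master in the rest and do not disturb the loupe, the finned attenuator or the white connector standing near.

Things in the scene. Friction and masses are not known exactly. Their poses are not given: they have to be found in the camera images.
- ball_master_grip (a point): Handle centre and grasp point of the loose ball master (113 mm long, 0.25 kg), upright in either hole of the rest. From below: rod 10 mm thick, 28 mm long, last 7 mm tapered to 4; steel ball 40 mm across; neck 14 mm thick; dark upright handle 22 mm across, 38 mm high. The point is 19 mm below the handle's top, 94 mm above the rod's tip, 0.101 m above the worktop at the start; z is the axis, up.
- ball_master_body (a point): Centre of the ball (40 mm in diameter) of the ball master, on its axis, 48 mm above the rod's tip and 46 mm below the handle's centre.
- ball_master_tip (a point): Lower end of the pilot rod of the ball master, on its axis, 94 mm below the handle's centre. At the start it is about 7 mm above the worktop, inside the rest.
- disc_master_grip (a point): Centre of the handle of the other master, which stays in the rest: the same rod, handle and height, but its body is a flat-ended cylinder 40 mm in diameter and 24 mm high instead of a ball. It stands in the other hole.
- rest: Storage rest, fixed: a grey block 56 x 150 x 36 mm, origin at the centre of its underside, long side along its own y, with two upright holes 12 mm in diameter at y = +45 and -45 mm; rods stand 29 mm deep in them.
- cradle: Cradle base, fixed: a grey round base 96 mm in diameter and 12 mm thick, origin at the centre of its underside. Three thin upright posts, 82 mm tall over their caps, stand 36 mm from its axis (at 60, 180 and 300 degrees from its own x) and guide the sprung ring.
- ring_rim (a point): Centre of the upper rim of the sprung aluminium ring on the cradle's axis; moves with it. Ring 54 mm across, 13 mm high, inside a 45-degree funnel 42 mm wide at the top down to a through hole 16 mm wide; free space below for the rod. Ring up: rim 69 mm above the worktop. Seated ball: its centre is 7 mm above the rim, the handle's centre 53 mm above it.
- ring (a joint): How far the ring is pressed down, m: 0 up (start), 0.012 fully down at its stop. The spring needs about 6 N to start and 16 N fully down and pushes the ring up again when let go; the master's own weight does not press it down.
- loupe_mid (a point): Centre of a black stand loupe, 38 mm in diameter, 43 mm high, standing loose on the worktop: leave it.
- attenuator_mid (a point): Centre of a finned round attenuator, 25 mm thick, 74 mm long, lying loose on the worktop: leave it.
- load_716_mid (a point): Centre of a white round connector, 34 mm wide, 32 mm high, standing loose on the worktop: leave it.
Things that resemble listed ones, but are neither listed nor needed, are in the scene too. What is shaped like the part that bears ball_master_grip but blue or green is not meant.

How it is judged (in metres and radians):
On the way, in this order (a step that is already met when the one before it is completed fails the run):
1. the ball master is lifted out of the rest in the gripper (height (world z) of ball_master_tip above 0.045 m and contact force between the fingers and ball_master above 1 N), for 0.1 s.
2. its rod is through the hole of the ring, still held (z of ball_master_tip in the frame of ring_rim below -0.02 m and horizontal distance between ball_master_tip and ring_rim below 0.008 m and angle between ball_master's own z axis and vertical below 0.25 rad and contact force between the fingers and ball_master above 1 N), for 0.05 s.
At the end, for the whole second after the job is handed in: The ring is held down by the ball master to within 1.5 mm of its stop (12 mm), with more than 6 N between ball and ring; the rod is through the ring, the ball within 4 mm of the ring's axis, the master within 0.12 rad of upright and still, and gripped by the fingers (value of joint ring above 0.0105 m and contact force between ball_master and ring above 6 N and contact force between the fingers and ball_master above 2 N and z of ball_master_tip in the frame of ring_rim below -0.03 m and horizontal distance between ball_master_body and ring_rim below 0.004 m and angle between ball_master's own z axis and vertical below 0.12 rad and linear speed of ball_master below 0.02 m/s); the arm keeps its last pose, push and grip.
It fails at once if the flat-bodied master is taken out or knocked over (distance of disc_master_grip from where it was at the start of the episode above 0.02 m).
It fails at once if the loupe is disturbed (distance of loupe_mid from where it was at the start of the episode above 0.03 m).
It fails at once if the attenuator is disturbed (distance of attenuator_mid from where it was at the start of the episode above 0.03 m).
It fails at once if the white connector is disturbed (distance of load_716_mid from where it was at the start of the episode above 0.03 m).
It also fails if it takes over 40 s, if anything falls off the work surface, if the arm or the gripper's body presses on something with over 40 N, if the wrist force passes 120 N, or if a joint passes its speed limit or range.

## Working session

There is one attempt and no reset: what is moved stays moved. The work goes in short steps, Python scripts to look and compute and a tool call to move; the robot and the scene stay as the last step left them, time stands still between calls to the robot, and variables do not carry over. Pictures are saved under pics/ and viewed, at most 10 in all, crops included, and the job is handed in when it is done.

Besides the shell and the picture viewer there is one more tool, called after "Request:" as a command line: name --argument value ..., lists and objects as JSON in quotes. drive_tool: Moves the arm, as the interface text tells. Scaled input: -1 to 1 covers 50 cm each way for a shift and 1.5 rad each way for a turn. Its arguments: {"type":"object","properties":{"commands":{"type":"array"},"squeeze":{"type":"number"}},"required":["commands"]}

```bash
mkdir -p pics
cat > h.py <<'E'
import numpy as np, cv2
from cell import state, camera, camera_info, job_done
def cal(n):
    i=camera_info(n); K=np.array(i["K"],float); d=np.array(i["dist_coeffs"],float)
    R=cv2.Rodrigues(np.array(i["rvec"],float))[0]; t=np.array(i["tvec"],float).ravel(); return K,d,R,t
def ray(n,uv):
    K,d,R,t=cal(n); p=cv2.undistortPoints(np.array(uv,float).reshape(-1,1,2),K,d).reshape(-1,2)
    return -R.T@t, np.c_[p,np.ones(len(p))]@R   # origin, dirs (depth-scaled)
def onz(n,uv,z):
    o,D=ray(n,uv); return o+D*((z-o[2])/D[:,2])[:,None]
def cloud(n,dep):
    v,u=np.mgrid[:400,:640]; o,D=ray(n,np.c_[u.ravel(),v.ravel()])
    P=o+D*dep.reshape(-1,1); P[dep.ravel()==0]=np.nan; return P.reshape(400,640,3)
def proj(n,P):
    K,d,R,t=cal(n); return cv2.projectPoints(np.array(P,float).reshape(-1,1,3),R,t,K,d)[0].reshape(-1,2)
E
python3 - <<'E'
from h import *
for n in("scene","top"):
    a,d=camera(n); cv2.imwrite(f"pics/{n}0.png",a[...,::-1]); np.savez(f"{n}0.npz",a=a,d=d)
    o,D=ray(n,[[320,200]]);print(n,o,D)
print(state())
E
```

```text
scene [105.18634671 726.09273361 521.94344423] [[ 0.48094252 -0.73481429 -0.4785714 ]]
top [ 391.1041474   111.7275496  1088.81372587] [[ 0.15846031 -0.0181347  -0.98738657]]
{'clock': 0.1, 'joint_pos': array([-1.36659634e+00,  2.59142950e-01,  2.08214434e-02,  1.33369684e+00,
       -6.78208293e-06,  1.41819218e+00]), 'qd': array([ 6.61486416e-04, -1.31252050e-04,  1.59465376e-03,  1.06161549e-05,
       -1.57891585e-03,  4.18652488e-04]), 'effort': array([ 5.35542669e-03, -5.56690192e+01,  3.45071304e+01,  1.15750573e-02,
       -2.06239552e-04,  1.02443349e-05]), 'eef_pos': array([ 192.04360821, -515.10821972,  230.71640829]), 'eef_rot': array([-3.09052886e+00, -5.57281585e-01,  6.01410752e-05]), 'ft_force': array([-0.75913294,  0.41564568,  0.33087241]), 'moment': array([-0.0196496 , -0.01003932,  0.04056765]), 'finger_force': 0.0, 'opening': 85.38769122042572}
```

View pics/scene0.png

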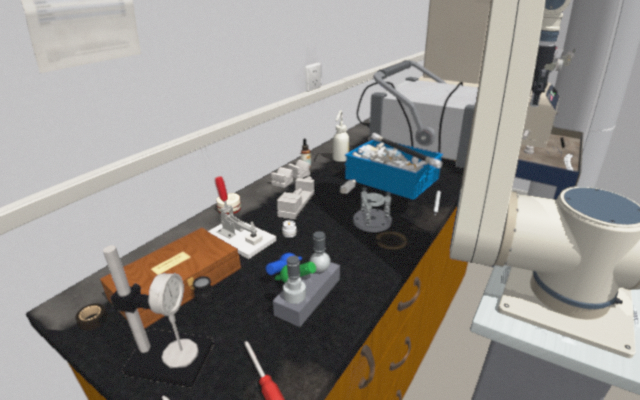

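View pics/top0.png

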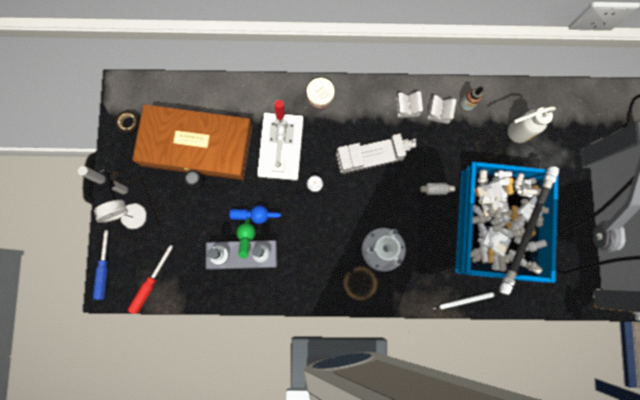

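Scene view: rest at about (308,290), with masters at (293,280) and (319,250); cradle at (373,212); blue and green look-alikes lie at (290,265). Top view: rest (241,254), cradle (384,249), loupe (192,178), attenuator (437,188), white connector (314,183). Next I'll enlarge the two candidates.

Run:
```python
from h import *
a=np.load("scene0.npz")["a"]; b=np.load("top0.npz")["a"]
A=cv2.resize(a[222:332,255:355],None,fx=5,fy=5,interpolation=2)[:,:400*5//4]
B=cv2.resize(b[200:275,200:285],None,fx=3.5,fy=3.5,interpolation=2)
c=np.zeros((550,800,3),np.uint8); c[:,:500]=A; c[:B.shape[0],500:500+B.shape[1]]=B[:, :300]
cc=cv2.resize(b[222:277,355:412],None,fx=4.5,fy=4.5,interpolation=2); c[270:270+cc.shape[0],520:520+cc.shape[1]]=cc
cv2.imwrite("pics/crop.png",c[...,::-1])
T=cloud("top",np.load("top0.npz")["d"]); S=cloud("scene",np.load("scene0.npz")["d"])
for n,P,pts in(("top",T,[(219,254),(260,253),(246,232),(246,250),(240,265),(384,249),(365,249),(232,215),(300,310)]),("scene",S,[(293,265),(319,240),(319,262),(294,292),(300,310),(375,225),(350,250)])):
    for u,v in pts: print(n,u,v,P[v,u].round(1))
```

```text
top 219 254 [434.7 298.4  97.6]
top 260 253 [437.1 212.3 120.9]
top 246 232 [485.5 252.   45.1]
top 246 250 [445.4 247.6  67.3]
top 240 265 [414.5 263.8  34.1]
top 384 249 [455.8 -52.   13.5]
top 365 249 [455.1  -9.8  13.2]
top 232 215 [524.8 287.5  23.3]
top 300 310 [3.189e+02 1.323e+02 3.000e-01]
scene 293 265 [428.7 317.8 115. ]
scene 319 240 [433.6 229.6 112.9]
scene 319 262 [431.6 233.8  65.2]
scene 294 292 [426.5 322.4  59.3]
scene 300 310 [407.3 332.9  35. ]
scene 375 225 [433.3 -20.6  11.4]
scene 350 250 [443.5  86.9  -1.7]
```

View pics/crop.png

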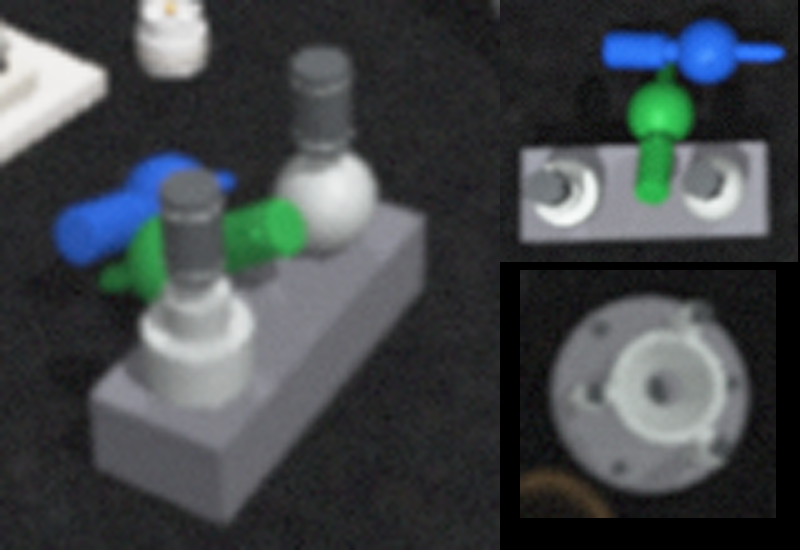

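The two candidates are scene (293,280), which has a flat-ended cylinder body, and scene (319,250), equal to top (260,253), which has a round steel ball under a dark handle. The second is the ball master. The blue and green ones are decoys, and the green handle lies across the rest between the two. Next I'll measure.

```bash
cat > meas.py <<'E'
from h import *
from scipy.optimize import least_squares as ls
def near(P,c,r,z0,z1):
    Q=P.reshape(-1,3); return Q[(np.hypot(Q[:,0]-c[0],Q[:,1]-c[1])<r)&(Q[:,2]>z0)&(Q[:,2]<z1)]
def circ(Q,R,c): 
    s=ls(lambda p:np.hypot(Q[:,0]-p[0],Q[:,1]-p[1])-R,c,loss="soft_l1"); return s.x,np.abs(s.fun).mean(),len(Q)
def sph(Q,R,c):
    s=ls(lambda p:np.linalg.norm(Q-p,axis=1)-R,c,loss="soft_l1"); return s.x,np.abs(s.fun).mean(),len(Q)
E
python3 - <<'E'
from meas import *
np.set_printoptions(precision=1,suppress=True)
T=cloud("top",np.load("top0.npz")["d"]); S=cloud("scene",np.load("scene0.npz")["d"])
for n,P in(("top",T),("scene",S)):
    print(n,"worktop z",np.nanmedian(P[240:255,330:350,2]) if n=="top" else np.nanmedian(P[245:255,345:355,2]))
    for c in((435,222),(432,310)):
        print(" cap",np.median(near(P,c,16,116,126),axis=0),len(near(P,c,16,116,126)))
        print(" handle",circ(near(P,c,18,88,114),11,c))
    print(" ball",sph(near(P,(435,222),24,40,70),20,(435,222,55)))
    Q=near(P,(435,266),100,33,39); print(" rest",cv2.minAreaRect(Q[:,:2].astype(np.float32)))
    Q=near(P,(455,-50),70,9,15); print(" base",cv2.minEnclosingCircle(Q[:,:2].astype(np.float32)),len(Q))
    Q=near(P,(455,-50),31,66,72); print(" rim",np.median(Q,axis=0),len(Q),circ(Q,24,(455,-50)))
    Q=near(P,(455,-50),60,74,90); print(" posts",Q[::3])
E
```

```text
top worktop z 0.07359483440131953
 cap [441.  219.4 119.7] 84
 handle (array([441.4, 219.8]), np.float64(0.25082814824760646), 17)
 cap [435.5 308.3 120.8] 94
 handle (array([435.8, 309. ]), np.float64(0.16325407410922108), 26)
 ball (array([440. , 219.2,  54.7]), np.float64(1.1898811971587557), 128)
 rest ((469.5016174316406, 265.491455078125), (119.71857452392578, 149.86740112304688), 3.03220534324646)
 base ((455.7494201660156, -49.58356857299805), 47.87041091918945) 698
 rim [454.4 -52.   68. ] 252 (array([455.7, -50. ]), np.float64(2.3221384469492734), 252)
 posts [[493.9 -62.8  81.6]
 [491.9 -60.9  80.7]
 [492.  -67.2  80.5]
 [489.7 -62.7  82.2]
 [490.  -69.5  79.3]
 [488.  -63.4  77.9]
 [485.6 -61.   80. ]
 [486.  -67.7  77.6]
 [455.3 -16.4  83.8]
 [453.3 -14.5  82.2]
 [451.3 -10.7  79.1]
 [451.2 -16.5  82.8]
 [449.2 -12.6  80.4]
 [449.3 -18.9  80.3]
 [447.  -16.5  82.9]
 [431.5 -72.7  82. ]
 [429.4 -68.4  82.3]
 [429.5 -75.1  80.1]
 [427.4 -68.8  80.1]
 [427.3 -74.3  84.1]
 [425.3 -70.4  82.4]
 [425.6 -77.7  76.9]
 [423.3 -73.1  79. ]]
scene worktop z -0.6062930266608078
 cap [437.3 223.  119.2] 68
 handle (array([439.5, 220. ]), np.float64(0.6899410412905601), 129)
 cap [433.2 312.3 120.3] 96
 handle (array([435.3, 309.4]), np.float64(0.5703620848040805), 152)
 ball (array([439.1, 219.4,  54.1]), np.float64(0.7604837970516534), 223)
 rest ((467.4448547363281, 266.4437255859375), (120.39701080322266, 152.39500427246094), 3.2752931118011475)
 base ((452.6953430175781, -48.260231018066406), 48.53826904296875) 497
 rim [452.4 -53.1  68.1] 107 (array([453.5, -47.8]), np.float64(2.3982960467459415), 107)
 posts [[490.6 -66.6  81.1]
 [487.1 -59.8  82.2]
 [489.6 -59.4  78.8]
 [482.3 -61.6  79.8]
 [484.8 -61.3  76.5]
 [427.9 -73.6  80.9]
 [425.2 -67.4  81.5]
 [427.  -66.1  78.9]
 [427.  -66.6  75.9]
 [452.5 -18.6  79.6]
 [451.9 -12.   80.1]
 [444.4 -12.7  82. ]
 [447.8  -9.2  79.9]
 [449.2  -6.9  77.9]]
```

Run:
```python
from meas import *
np.set_printoptions(precision=0,suppress=True)
for n in("top","scene"):
    P=cloud(n,np.load(n+"0.npz")["d"]).reshape(-1,3); P=P[(P[:,2]>90)&(P[:,0]>150)&(P[:,0]<640)&(P[:,1]>-620)&(P[:,1]<420)]
    k=(P[:,:2]//50*50); 
    for c in np.unique(k,axis=0): 
        m=(k==c).all(1)
        if m.sum()>5: print(n,c,m.sum(),P[m,2].max())
```

```text
top [150.  50.] 106 278.62288332552725
top [150. 100.] 120 199.2497656789535
top [200. -50.] 1025 486.95908360606586
top [200.   0.] 1623 463.7569127487358
top [200.  50.] 1210 390.81999638210254
top [200. 100.] 196 209.00961807927206
top [ 250. -150.] 375 564.4163453178817
top [ 250. -100.] 1454 543.8957273065699
top [250. -50.] 776 506.1607141762862
top [ 300. -550.] 159 157.65448045667404
top [ 350. -550.] 527 159.7627212443266
top [ 350. -300.] 163 105.30693941425534
top [ 400. -550.] 465 178.99494267565228
top [ 400. -500.] 158 172.68173849844754
top [ 400. -350.] 166 105.26555825742298
top [ 400. -300.] 66 104.54255449860443
top [400. 200.] 104 125.86300945704625
top [400. 250.] 20 121.72868505146823
top [400. 300.] 99 125.79970875818333
top [ 450. -550.] 652 162.46265776194673
top [ 450. -500.] 302 126.09485903280495
top [ 450. -350.] 219 106.21875274649699
top [450. 200.] 6 119.97170589125301
top [ 500. -550.] 417 196.4586960895375
top [ 500. -500.] 548 197.94862453582152
top [ 500. -400.] 112 105.81126246467909
top [ 500. -350.] 106 106.56753198597278
top [ 500. -300.] 38 96
[... 1887 characters left out ...]
 500. -500.] 218 195.47091710426253
scene [ 500. -400.] 13 103.18521172781118
scene [ 500. -350.] 54 103.83137549276137
scene [ 500. -300.] 13 94.23199635638656
scene [ 550. -650.] 17 194.5280772523214
scene [ 550. -600.] 42 194.24401090435077
scene [ 550. -550.] 317 222.275703256609
scene [ 550. -500.] 122 223.5911995927106
scene [ 550. -400.] 68 104.82940677046997
scene [ 550. -350.] 8 93.87946733145299
scene [ 550. -300.] 94 108.20118526082251
scene [ 550. -250.] 32 99.74088962172408
scene [ 600. -650.] 8 194.36392572689897
scene [ 600. -600.] 11 230.40755667679326
scene [ 600. -550.] 359 243.2594718481559
scene [ 600. -500.] 57 244.08343267825245
scene [ 600. -400.] 43 106.42805275230228
```

Request:
drive_tool --commands '[{"dx":0.817,"dy":-0.688,"dz":0,"roll":-0.81,"gripper":1},{"dx":0.817,"dy":-0.688,"dz":0,"roll":-0.81,"gripper":1},{"dx":0.817,"dy":-0.688,"dz":0,"roll":-0.81,"gripper":1},{"dx":0.817,"dy":-0.688,"dz":0,"roll":-0.81,"gripper":1},{"dx":0.817,"dy":-0.688,"dz":0,"roll":-0.81,"gripper":1},{"dx":0.817,"dy":-0.688,"dz":0,"roll":-0.81,"gripper":1},{"dx":0.817,"dy":-0.688,"dz":0,"roll":-0.81,"gripper":1},{"dx":0.817,"dy":-0.688,"dz":0,"roll":-0.81,"gripper":1}]' --squeeze 50

```text
clock: 0.9
eef_pos: [389.2, -165.1, 231.3]
eef_rot: [2.23, 2.212, 0.0]
ft_force: [1.1, -1.0, 0.0]
opening: 85.4
finger_force: 0.0
```

Request:
drive_tool --commands '[{"dx":0.77,"dy":0.1,"dz":0.1},{"dx":0.77,"dy":0.1,"dz":0.1},{"dx":0.77,"dy":0.1,"dz":0.1},{"dx":0.77,"dy":0.1,"dz":0.1},{"dx":0.77,"dy":0.1,"dz":0.1},{"dx":0.77,"dy":0.1,"dz":0.1},{"dx":0.77,"dy":0.1,"dz":0.1},{"dx":0.77,"dy":0.1,"dz":0.1}]'

```text
invalid input
```

```bash
cat > go.py <<'E'
import sys
from h import *
from scipy.spatial.transform import Rotation as Ro
np.set_printoptions(precision=4,suppress=True)
s=state(); R=Ro.from_rotvec(s["eef_rot"]).as_matrix()
print(s["clock"],s["eef_pos"].round(1),"yaw x",np.degrees(np.arctan2(R[1,0],R[0,0])).round(2),"tz",R[:,2],"F",s["ft_force"],"op",s["opening"],s["finger_force"],"q",s["joint_pos"])
if len(sys.argv)>3: print("shift",R.T@(np.array(sys.argv[1:4],float)-s["eef_pos"])/500)
E
python3 go.py 440 219.7 160
```

```text
0.9 [ 389.2 -165.1  231.3] yaw x 89.53 tz [ 0.0001 -0.0001 -1.    ] F [ 1.1309 -0.9624  0.0274] op 85.42433266808426 0.0 q [-0.6003  0.0408 -0.2446  1.2852  0.      0.9787]
shift [0.7704 0.0952 0.1425]
```

Request:
drive_tool --commands '[{"dx":0.77,"dy":0.1,"dz":0.1,"roll":0,"gripper":1},{"dx":0.77,"dy":0.1,"dz":0.1,"roll":0,"gripper":1},{"dx":0.77,"dy":0.1,"dz":0.1,"roll":0,"gripper":1},{"dx":0.77,"dy":0.1,"dz":0.1,"roll":0,"gripper":1},{"dx":0.77,"dy":0.1,"dz":0.1,"roll":0,"gripper":1},{"dx":0.77,"dy":0.1,"dz":0.1,"roll":0,"gripper":1},{"dx":0.77,"dy":0.1,"dz":0.1,"roll":0,"gripper":1},{"dx":0.77,"dy":0.1,"dz":0.1,"roll":0,"gripper":1}]'

```text
clock: 1.7
eef_pos: [443.8, 219.8, 180.7]
eef_rot: [-2.236, -2.207, 0.0]
ft_force: [-0.6, -0.0, -0.4]
opening: 85.1
finger_force: 0.0
```

```bash
python3 go.py 440 219.7 160
```

```text
1.7 [443.8 219.8 180.7] yaw x 89.26 tz [-0.0003  0.     -1.    ] F [-0.6065 -0.009  -0.4487] op 85.12578587109122 0.0 q [ 0.2902  0.1872 -0.2042  1.1798  0.0001  1.8739]
shift [-0.0003 -0.0076  0.0415]
```

Request:
drive_tool --commands '[{"dx":0,"dy":-0.008,"dz":0.05,"roll":0,"gripper":1},{"dx":0,"dy":-0.008,"dz":0.1,"roll":0,"gripper":1},{"dx":0,"dy":-0.008,"dz":0.15,"roll":0,"gripper":1},{"dx":0,"dy":-0.008,"dz":0.197,"roll":0,"gripper":1},{"dx":0,"dy":-0.008,"dz":0.197,"roll":0,"gripper":1},{"dx":0,"dy":-0.008,"dz":0.197,"roll":0,"gripper":1}]'

```text
clock: 2.3
eef_pos: [440.1, 217.2, 83.0]
eef_rot: [-2.237, -2.206, 0.001]
ft_force: [-0.4, -0.0, -0.4]
opening: 85.5
finger_force: 0.0
```

```bash
python3 go.py 440 219.7 82
python3 - <<'E'
from h import *
a,_=camera("scene"); b,_=camera("top")
c=np.zeros((550,800,3),np.uint8); c[:,:500]=cv2.resize(a[222:332,255:355],None,fx=5,fy=5,interpolation=2)
c[:300,500:800]=cv2.resize(b[200:275,210:285],None,fx=4,fy=4,interpolation=2); cv2.imwrite("pics/g1.png",c[...,::-1])
E
```

```text
2.3 [440.1 217.2  83. ] yaw x 89.2 tz [-0.0009 -0.0002 -1.    ] F [-0.3972 -0.0105 -0.4084] op 85.48742426886761 0.0 q [ 0.2873  0.2535 -0.3856  0.9326  0.      1.8721]
shift [ 0.0049 -0.0002  0.002 ]
```

View pics/g1.png

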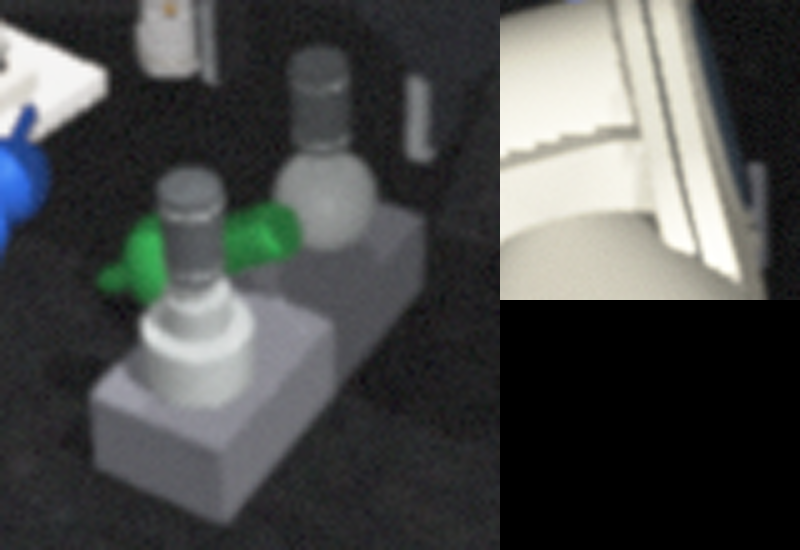

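The fingers straddle the handle: one is at (420,120) in the crop, the other is behind it. The blue decoy has moved left, so I'll check whether it is rolling.

Run:
```python
from h import *
for i in range(3):
    for n in("scene","top"):
        a,_=camera(n); a=a.astype(int); m=((a[...,2]>a[...,0]+80)&(a[...,2]>a[...,1]+60)).astype(np.uint8); 
        k,l,s,c=cv2.connectedComponentsWithStats(m)
        print(n,[(c[j].round(1).tolist(),s[j,4]) for j in range(1,k) if s[j,4]>30], onz(n,[c[j] for j in range(1,k) if s[j,4]>30],15).round(0).tolist())
    if i==0: cv2.imwrite("pics/g2.png",camera("scene")[0][150:390,40:440,::-1].repeat(2,0).repeat(2,1))
```

```text
scene [([252.1, 264.3], np.int32(413))] [[583.0, 262.0, 15.0]]
top [([485.9, 210.9], np.int32(579)), ([248.0, 187.9], np.int32(350)), ([547.6, 246.7], np.int32(353)), ([99.7, 280.5], np.int32(347))] [[545.0, -282.0, 15.0], [588.0, 255.0, 15.0], [467.0, -416.0, 15.0], [376.0, 573.0, 15.0]]
scene [([252.1, 264.2], np.int32(411))] [[583.0, 262.0, 15.0]]
top [([486.1, 210.7], np.int32(580)), ([248.1, 187.9], np.int32(355)), ([547.5, 247.4], np.int32(354)), ([99.7, 280.5], np.int32(355))] [[546.0, -282.0, 15.0], [588.0, 255.0, 15.0], [466.0, -416.0, 15.0], [376.0, 573.0, 15.0]]
scene [([252.1, 264.3], np.int32(414))] [[583.0, 262.0, 15.0]]
top [([485.9, 211.0], np.int32(584)), ([247.9, 188.0], np.int32(355)), ([554.1, 232.9], np.int32(247)), ([99.7, 280.4], np.int32(350)), ([532.8, 278.2], np.int32(109))] [[545.0, -282.0, 15.0], [588.0, 255.0, 15.0], [498.0, -433.0, 15.0], [376.0, 573.0, 15.0], [397.0, -380.0, 15.0]]
```

View pics/g2.png

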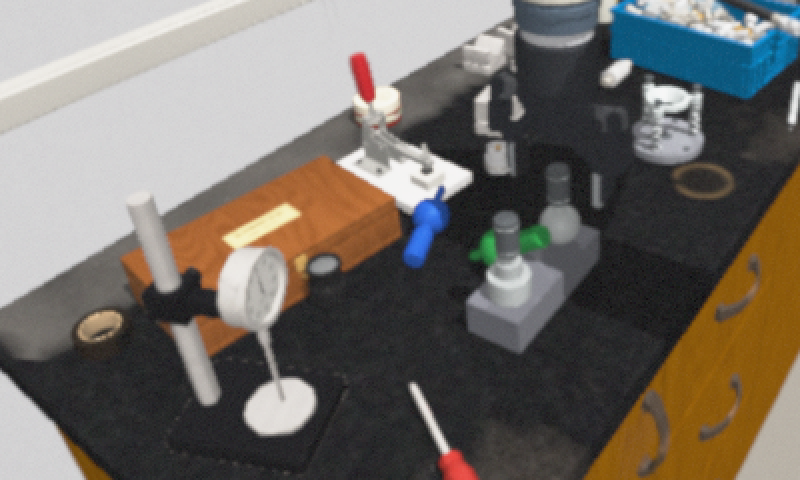

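The blue decoy has come to rest at (425,225) in this crop and the listed items are untouched. I'll close on the handle now.

Request:
drive_tool --commands '[{"dx":0.005,"dy":0,"dz":0.002,"roll":0,"gripper":1},{"dx":0.005,"dy":0,"dz":0.002,"roll":0,"gripper":0.4},{"dx":0.005,"dy":0,"dz":0.002,"roll":0,"gripper":0},{"dx":0.005,"dy":0,"dz":0.002,"roll":0,"gripper":0},{"dx":0.005,"dy":0,"dz":0.002,"roll":0,"gripper":0},{"dx":0.005,"dy":0,"dz":0.002,"roll":0,"gripper":0},{"dx":0.005,"dy":0,"dz":0.002,"roll":0,"gripper":0},{"dx":0.005,"dy":0,"dz":0.002,"roll":0,"gripper":0}]' --squeeze 60

```text
clock: 3.55
eef_pos: [440.2, 219.7, 81.9]
eef_rot: [-2.237, -2.206, -0.0]
ft_force: [-1.0, -0.6, 2.0]
opening: 20.6
finger_force: 58.5
```

```bash
python3 go.py 440 219.7 82
```

```text
3.55 [440.2 219.7  81.9] yaw x 89.2 tz [-0.  0. -1.] F [-0.9505 -0.563   2.0145] op 20.623131111207318 58.45052361488342 q [ 0.2922  0.2559 -0.3855  0.9294  0.      1.877 ]
shift [-0.0001 -0.0003 -0.0003]
```

Request:
drive_tool --commands '[{"dx":0,"dy":0,"dz":-0.04,"roll":0,"gripper":0},{"dx":0,"dy":0,"dz":-0.08,"roll":0,"gripper":0},{"dx":0,"dy":0,"dz":-0.12,"roll":0,"gripper":0},{"dx":0,"dy":0,"dz":-0.16,"roll":0,"gripper":0},{"dx":0,"dy":0,"dz":-0.2,"roll":0,"gripper":0},{"dx":0,"dy":0,"dz":-0.2,"roll":0,"gripper":0},{"dx":0,"dy":0,"dz":-0.2,"roll":0,"gripper":0}]' --squeeze 80

```text
clock: 4.25
eef_pos: [440.0, 219.7, 181.0]
eef_rot: [-2.237, -2.206, 0.001]
ft_force: [-0.9, 0.4, -3.2]
opening: 20.3
finger_force: 79.1
```

```bash
python3 go.py 455 -49.7 172
python3 - <<'E'
from meas import *
np.set_printoptions(precision=1,suppress=True)
_,d=camera("scene"); P=cloud("scene",d); print(sph(near(P,(440,220),24,135,166),20,(440,220,155)))
E
```

```text
4.25 [440.  219.7 181. ] yaw x 89.2 tz [-0.0004 -0.0002 -1.    ] F [-0.9068  0.406  -3.2386] op 20.292023132069776 79.13460731506348 q [ 0.2922  0.1814 -0.2108  1.179  -0.      1.8771]
shift [-0.5383  0.0375  0.0181]
(array([439.1, 219.3, 153.5]), np.float64(0.6365174043445634), 251)
```

Request:
drive_tool --commands '[{"dx":-0.08,"dy":0.005,"dz":0,"roll":0,"gripper":0},{"dx":-0.16,"dy":0.01,"dz":0,"roll":0,"gripper":0},{"dx":-0.24,"dy":0.015,"dz":0,"roll":0,"gripper":0},{"dx":-0.32,"dy":0.02,"dz":0,"roll":0,"gripper":0},{"dx":-0.4,"dy":0.025,"dz":0,"roll":0,"gripper":0},{"dx":-0.48,"dy":0.03,"dz":0,"roll":0,"gripper":0},{"dx":-0.538,"dy":0.037,"dz":0,"roll":0,"gripper":0},{"dx":-0.538,"dy":0.037,"dz":0,"roll":0,"gripper":0}]'

```text
clock: 5.1
eef_pos: [454.8, -52.4, 180.3]
eef_rot: [-2.24, -2.201, 0.002]
ft_force: [-0.2, 0.7, -3.9]
opening: 19.9
finger_force: 79.0
```

Request:
drive_tool --commands '[{"dx":0,"dy":0,"dz":0,"roll":0,"gripper":0},{"dx":0,"dy":0,"dz":0,"roll":0,"gripper":0}]'

```text
clock: 5.3
eef_pos: [454.5, -48.8, 181.0]
eef_rot: [-2.235, -2.205, 0.001]
ft_force: [-0.6, -0.6, -2.9]
opening: 20.0
finger_force: 79.0
```

```bash
python3 go.py 454.8 -49.6 140
python3 - <<'E'
from meas import *
np.set_printoptions(precision=1,suppress=True)
a,d=camera("scene"); P=cloud("scene",d); s=state()["eef_pos"]
print(sph(near(P,s,24,s[2]-42,s[2]-12),20,s-[0,0,27]), circ(near(P,s,9,s[2]-70,s[2]-52),5,s[:2]))
Q=near(P,(454,-49),70,9,15); print(" base",cv2.minEnclosingCircle(Q[:,:2].astype(np.float32)))
for i in range(3):
    c=np.array([(490,-64.5),(451,-15),(428,-72.5)])[i]; Q=near(P,c,14,60,85); print(np.median(Q,0),len(Q))
cv2.imwrite("pics/over.png",cv2.resize(a[130:250,310:450],None,fx=5,fy=5,interpolation=2)[...,::-1])
E
```

```text
5.3 [454.5 -48.8 181. ] yaw x 89.22 tz [-0.0015  0.0007 -1.    ] F [-0.5502 -0.5574 -2.9439] op 19.993097088648845 78.97133946418762 q [-0.2911  0.1241 -0.2817  1.1667  0.0002  1.2933]
shift [-0.0016  0.0008  0.082 ]
(array([454.1, -49.6, 153.1]), np.float64(0.9477563775357576), 180) (array([452.9, -49.5]), np.float64(0.7514990047613176), 25)
 base ((453.8975830078125, -48.01401901245117), 48.61809158325195)
[486.4 -59.4  69.9] 34
[448.  -11.4  68.5] 56
[427.6 -66.3  69. ] 47
```

View pics/over.png

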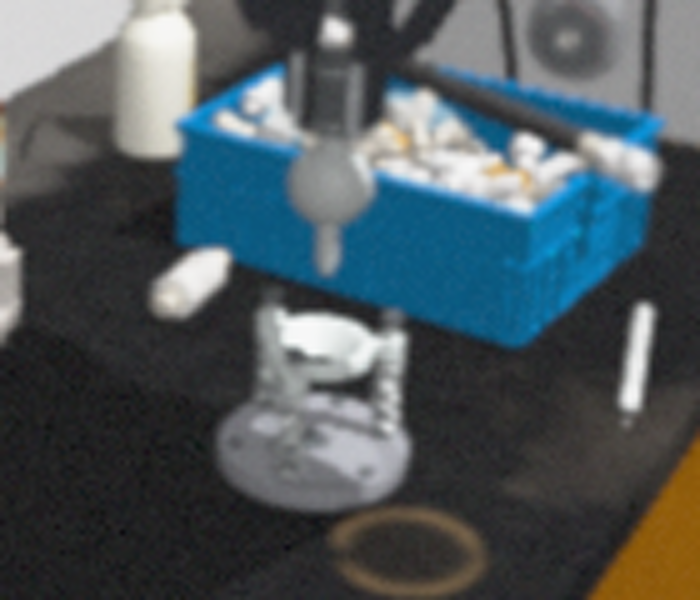

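The picture shows the rod tip at (325,270) hanging centred over the ring at (325,345). Descending.

Request:
drive_tool --commands '[{"dx":-0.001,"dy":0.001,"dz":0.03,"roll":0,"gripper":0},{"dx":-0.001,"dy":0.001,"dz":0.06,"roll":0,"gripper":0},{"dx":-0.001,"dy":0.001,"dz":0.09,"roll":0,"gripper":0},{"dx":-0.001,"dy":0.001,"dz":0.12,"roll":0,"gripper":0},{"dx":-0.001,"dy":0.001,"dz":0.14,"roll":0,"gripper":0},{"dx":-0.001,"dy":0.001,"dz":0.148,"roll":0,"gripper":0},{"dx":-0.001,"dy":0.001,"dz":0.148,"roll":0,"gripper":0},{"dx":-0.001,"dy":0.001,"dz":0.148,"roll":0,"gripper":0}]'

```text
clock: 6.15
eef_pos: [455.7, -49.9, 108.3]
eef_rot: [2.236, 2.206, 0.001]
ft_force: [-0.8, 0.0, -3.3]
opening: 20.5
finger_force: 79.1
```

```bash
python3 go.py 455 -49.3 91
```

```text
6.15 [455.7 -49.9 108.3] yaw x 89.22 tz [ 0.0006 -0.0002 -1.    ] F [-0.7821  0.011  -3.3277] op 20.54244803461333 79.08417463302612 q [-0.2924  0.1782 -0.4146  0.9773  0.      1.2921]
shift [ 0.0011 -0.0015  0.0345]
```

Request:
drive_tool --commands '[{"dx":0.001,"dy":-0.001,"dz":0.006,"roll":0,"gripper":0},{"dx":0.001,"dy":-0.001,"dz":0.012,"roll":0,"gripper":0},{"dx":0.001,"dy":-0.001,"dz":0.016,"roll":0,"gripper":0},{"dx":0.001,"dy":-0.001,"dz":0.016,"roll":0,"gripper":0},{"dx":0.001,"dy":-0.001,"dz":0.016,"roll":0,"gripper":0}]'

```text
clock: 6.65
eef_pos: [455.5, -49.6, 100.3]
eef_rot: [2.236, 2.205, 0.001]
ft_force: [0.4, 1.2, 5.7]
opening: 19.8
finger_force: 79.9
```

```bash
python3 go.py 455 -49.3 91
```

```text
6.65 [455.5 -49.6 100.3] yaw x 89.19 tz [ 0.0014 -0.0002 -1.    ] F [0.362  1.21   5.7367] op 19.84376047251899 79.85817074775696 q [-0.2921  0.1846 -0.4293  0.9554  0.0002  1.2928]
shift [ 0.0006 -0.001   0.0186]
```

Request:
drive_tool --commands '[{"dx":0,"dy":0,"dz":0.006,"roll":0,"gripper":0},{"dx":0,"dy":0,"dz":0.012,"roll":0,"gripper":0},{"dx":0,"dy":0,"dz":0.018,"roll":0,"gripper":0},{"dx":0,"dy":0,"dz":0.021,"roll":0,"gripper":0},{"dx":0,"dy":0,"dz":0.021,"roll":0,"gripper":0},{"dx":0,"dy":0,"dz":0.021,"roll":0,"gripper":0}]'

```text
clock: 7.25
eef_pos: [456.0, -49.6, 91.5]
eef_rot: [2.235, 2.204, 0.003]
ft_force: [-4.6, 3.0, 26.3]
opening: 20.3
finger_force: 82.7
```

```bash
python3 go.py 455 -49.3 91
python3 - <<'E'
from meas import *
np.set_printoptions(precision=1,suppress=True)
a,d=camera("scene"); P=cloud("scene",d); s=state()["eef_pos"]
print(sph(near(P,s,24,60,80),20,s-[0,0,27]))
Q=near(P,(454,-49),26,48,75); print(np.percentile(Q[:,2],[5,25,50,75,95]),len(Q))
cv2.imwrite("pics/press.png",cv2.resize(a[150:250,310:450],None,fx=5,fy=5,interpolation=2)[...,::-1])
E
```

```text
7.25 [456.  -49.6  91.5] yaw x 89.2 tz [ 0.0037 -0.0008 -1.    ] F [-4.5848  2.9894 26.3337] op 20.335438598530974 82.66481280326843 q [-0.2919  0.1923 -0.4449  0.9298  0.0003  1.2928]
shift [ 0.0006 -0.0019  0.0011]
(array([454.6, -50.3,  64.2]), np.float64(0.924292101435412), 118)
[51.  55.3 58.8 68.5 73.8] 164
```

View pics/press.png

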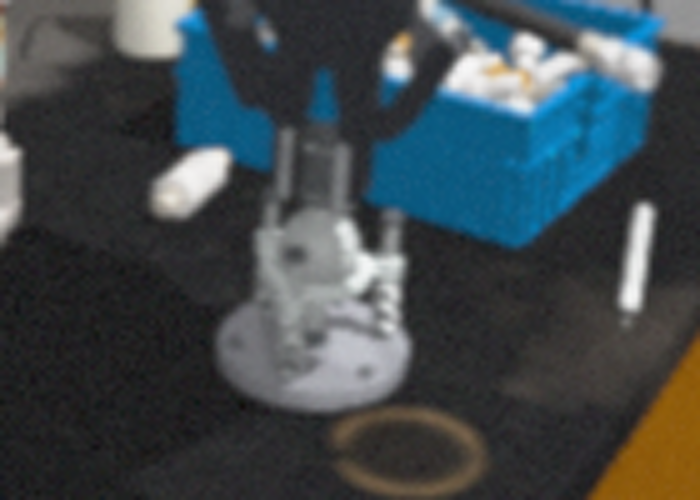

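Request:
drive_tool --commands '[{"dx":0,"dy":-0.001,"dz":0,"roll":0,"gripper":0},{"dx":0,"dy":-0.001,"dz":0,"roll":0,"gripper":0},{"dx":0,"dy":-0.001,"dz":0,"roll":0,"gripper":0},{"dx":0,"dy":-0.001,"dz":0,"roll":0,"gripper":0},{"dx":0,"dy":-0.001,"dz":0,"roll":0,"gripper":0}]'

```text
clock: 7.8
eef_pos: [455.8, -49.7, 91.5]
eef_rot: [2.234, 2.203, 0.004]
ft_force: [-2.8, 3.6, 25.0]
opening: 20.7
finger_force: 82.0
```

Steady: the ring is at its stop with about 28 N of push, and the master is upright and gripped.

```bash
python3 -c "
from cell import *
print(job_done()); s=state(); print(s['clock'],s['eef_pos'],s['ft_force'])"
```

```text
the job is handed in; nothing more can be done
None
the job is handed in; nothing more can be done
```

I handed the job in with the ball master gripped, upright and seated in the ring, pressing it against its stop with about 28 N after 7.8 s; the verdict was not shown. The blue look-alike, which is not a listed item, had rolled a few centimetres by the time I was over the rest; I don't know why.

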